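Catch a hammer-head bolt in slotted strut

ROBOT

A 6-joint arm with a two-finger parallel gripper is mounted at the origin on the work surface; the furniture and walls round the work are solid. World frame = base frame: x ahead of the robot, y to its left, z up, the work surface at z = 0. Lengths are in mm, angles in rad, forces in N, time in s.
With the tool pointing down it reaches from about 225 to 725 mm from the base axis. Payload 3.1 kg.
Tool frame: the origin (TCP) lies midway between the tips of the shut fingers; the grasp point (between the pads) lies 19 mm behind it (manip.grip_point_offset is the distance from the TCP to the grasp point, in mm); x points along the fingers, y is the direction in which the jaws open and shut, and the axes are right-handed (so a half turn about x gives the same grasp; the last joint's range is limited). The gripper opens to 85 mm and grips with 20 to 120 N. Pads are 22 mm wide; open, the fingers measure 114 mm over their backs; the gripper's body (76 mm by 85 mm) begins 54 mm behind the grasp point. The pads swing forward as they close: fully open they stand 13 mm farther back than shut.
Start: joints at [1.126, 0.048, 0.099, 1.622, 0, 1.443], TCP at [163.559, 498.865, 231.312] pointing down, gripper open.
Joint ranges: [-2.91, 2.91], [-0.99, 1.94], [-1.21, 1.42], [-2.12, 2.29], [-1.49, 1.47], [-3.14, 3.14]. Speed limits (rad/s): [2.79, 2.79, 3.14, 3.14, 3.14, 3.14].

INTERFACE

Orientations are given as [roll, pitch, yaw] about the fixed x, y, z axes, in that order (R = Rz(yaw) Ry(pitch) Rx(roll)).
In Python, from bench import manip, imaging, job_done gives the robot as it stands.
- The arm moves only by the shell command python3 -m jog 'ROWS' [FORCE]. ROWS is text: rows parted by semicolons, each of 7 numbers parted by spaces: the opening in per cent of the stroke, from 0 (shut) to 100 (fully open), then the shift along the world's x, y, z in cm, then the turn, a rotation vector about the world's x, y, z in rad. A call has 1 to 5 rows; each row shifts and turns the pose as measured when the row begins; what a row does not reach is not made up. A row lasts 1/8 s, in which the tool goes at most 62.5 mm and 10.7 degrees, less where a joint would pass 70% of its speed; a pose out of reach is approached as far as the arm can. A call with a gripper value outside its range is refused whole. The fingers move at their own pace and stop on an object; FORCE is the grip in N (left out, the last holds). Time passes only in rows, so rows that do not move let the fingers close. It gives the time, the measured TCP pose, the force and the opening at its end, in the units of the state.
- manip.get_obs(): the state, without advancing time (a new reading comes with each control period).
- imaging.camera(name): name is "side" or "top"; returns a dict with "frame" (384x512x3 uint8, red, green, blue), "fx", "fy", "cx", "cy" (pixels), "dist_coeffs" ([k1, k2, p1, p2, k3] as OpenCV has them; the pictures are not rectified), "R" (3x3) and "t" (3): a world point X has camera coordinates R X + t. Camera axes: x right, y down, z forward; pixel columns grow to the right and rows downward; lengths in mm; the calibration is good to about 2 mm. A picture is of the moment at which its call begins. There is no depth.
- job_done(): hands the job in, once; it reports no verdict.
The state is a dict: "clock": time; "joints": joint angles; "qvel": joint speeds; "joint_efforts": joint torques, N m; "eef_pos": TCP position; "ee_rot": TCP orientation; "force": force on the tool from outside, world axes, zero at the start; "torque": the same for the moment, N m; "gripper_width": finger opening in mm.
Only numpy, scipy, OpenCV 4.12 (cv2) and the standard library are available. Lean on these libraries where they do the work, as an engineer would, in place of code of your own. Each camera call takes 0.05 s, during which the arm holds its last target. There are 200 camera calls.

TASK

Take the clamp bolt with the red handle out of the wooden stand and set it into the slot of the steel strut, between the two yellow bands: pass its hammer head down through the slot until the collar sits on the strut, then give it a quarter turn so that the head lies straight across beneath the lips. Let go and leave it standing there; the blue-handled bolt stays in the stand.

Things in the scene. Friction and masses are not known exactly. Their poses are not given: they have to be found in the camera images.
- red_bolt: upright clamp bolt, 0.15 kg. Origin: underside centre of its round 38 mm steel collar (z 0 to 5 mm), which rests on the stand's top; z up, x along the hammer head. Red bar handle along x: 46 mm long, 14 mm wide (grip across this), z 25 to 51 mm, on an 11 mm shank. Below: 16 mm round neck, then the head, 38 mm (x) by 16 mm (y), z -12 to -20 mm. A half turn leaves it the same.
- blue_bolt: the wrong bolt: same shape and origin, but a blue handle and a head only 22 mm long, too short for the strut. It stands in the stand's other pocket and stays there.
- stand: wooden block fixed to the bench, 180 (x) by 60 (y) by 30 mm high, origin under its centre. Pockets at x = -45 and +45 mm, 43 mm long (x), 22 mm wide, 25 mm deep; the two bolts stand in them, heads and handles along x, and lift straight out. Which bolt is in which pocket varies. An open red toolbox stands 0.2 m or more to its right: come in from above.
- strut_mid (a point): middle of the strut's slot, level with its top face (41 mm above the bench); x along the slot, y across, z up. Steel strut fixed to the bench, 200 mm long (x), 54 wide, ends capped black. Slot 24 mm wide, lips 9 mm deep; below them 49 mm wide inside, so the head can turn when the collar sits on top (3 mm of play under the lips). Yellow bands across it at x = -35 and +35 mm.
Things that resemble listed ones, but are neither listed nor needed, are in the scene too. Leave any purple look-alike of the red_bolt alone.

How it is judged:
By the outcome, as a careful person would: the job done as asked, in the order asked, and still so for the second after the job is handed in, with the robot touching nothing.
It also fails if it takes over 42 s, if anything falls off the work surface, if the arm or the gripper's body presses on something with over 40 N, if the wrist force passes 120 N, or if a joint passes its speed limit or range.

## Working session

There is one attempt and no reset: what is moved stays moved. The work goes in short steps, Python scripts to look and compute and a shell command to move; the robot and the scene stay as the last step left them, time stands still between calls to the robot, and variables do not carry over. Pictures are saved under pics/ and viewed, on a budget of 10 in all, crops included, one or two more only if the job needs it, and the job is handed in when it is done.

```bash
mkdir -p pics; ls; cat > h.py <<'E'
import numpy as np, cv2
from bench import manip, imaging
def cam(n): return imaging.camera(n)
def K(c): return np.array([[c['fx'],0,c['cx']],[0,c['fy'],c['cy']],[0,0,1.]])
def ray(c,uv):
    p=cv2.undistortPoints(np.array([[uv]],float),K(c),np.array(c['dist_coeffs'],float))[0,0]
    R=np.array(c['R']);t=np.array(c['t']); return -R.T@t, R.T@np.array([p[0],p[1],1.])
def onz(c,uv,z):
    o,d=ray(c,uv); return o+d*(z-o[2])/d[2]
def proj(c,X):
    return cv2.projectPoints(np.array(X,float).reshape(-1,3),cv2.Rodrigues(np.array(c['R'],float))[0],np.array(c['t'],float),K(c),np.array(c['dist_coeffs'],float))[0][:,0]
def save(f,n,s=1):
    cv2.imwrite('pics/'+n,cv2.resize(f[...,::-1],None,fx=s,fy=s,interpolation=cv2.INTER_CUBIC))
E
python3 - <<'E'
from h import *
a=cam('top');b=cam('side')
save(np.vstack([a['frame'],b['frame']])[:, :],'a.png',.78)
np.save('top.npy',a['frame']);np.save('side.npy',b['frame'])
for c in(a,b): print(-np.array(c['R']).T@c['t'],c['fx'],np.round(c['R'],2).tolist())
print(manip.get_obs(),manip.grip_point_offset)
E
```

```text
pics
[ 366.86942166 -163.95806645  881.94956275] 366.05689719872726 [[-0.06, -1.0, -0.0], [-0.98, 0.06, -0.21], [0.21, -0.01, -0.98]]
[469.63816311 543.16653339 551.25490914] 437.11643648201044 [[-0.99, -0.13, 0.0], [-0.07, 0.58, -0.81], [0.1, -0.8, -0.59]]
{'clock': 0.1, 'joints': array([ 1.12617972e+00,  4.86723788e-02,  9.77123045e-02,  1.62199993e+00,
       -2.43339798e-06,  1.44298294e+00]), 'qvel': array([-0.00074006, -0.00166039,  0.00312568,  0.00099513,  0.00025019,
       -0.00048963]), 'joint_efforts': array([ 2.88275543e-03, -3.39850545e+01,  3.20935822e+01,  1.58143480e-02,
       -2.04894259e-04, -2.77360577e-06]), 'eef_pos': array([163.32716054, 498.35185865, 230.21529986]), 'ee_rot': array([-1.69748506,  1.56863265, -2.01428828]), 'force': array([ 0.00364695, -0.0585652 , -0.32675239]), 'torque': array([-0.00751574,  0.02317552,  0.05682568]), 'gripper_width': 85.52497217512136} 18.700000000000003
```

View pics/a.png

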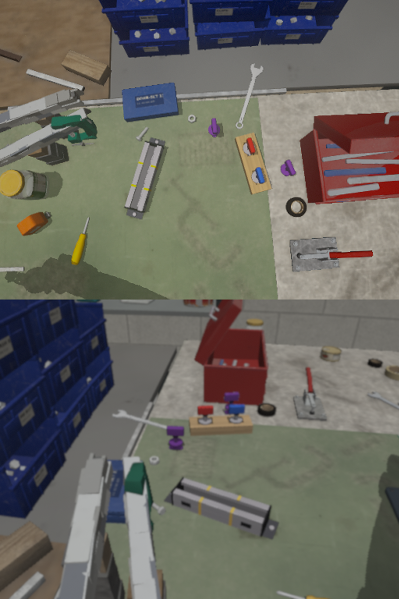

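The top view (pixels in the saved picture) shows the strut at about (146,178), the stand at about (253,163), and purple look-alikes at (213,128) and (288,168). The red handle is at about (250,146) and the blue at (258,174). Next I'll enlarge and measure.

```bash
python3 - <<'E'
from h import *
a=cam('top');b=cam('side')
top=a['frame'];side=b['frame']
c1=cv2.resize(top[150:290,150:390][...,::-1],None,fx=3.3,fy=3.3,interpolation=cv2.INTER_CUBIC)[:, :]
save(top[150:290,150:390],'b.png',3.3)
save(side[115:315,200:400],'c.png',3)
def comps(f,n,amin=6):
    h=cv2.cvtColor(f,cv2.COLOR_RGB2HSV)
    H,S,V=cv2.split(h)
    m={'red':((H<8)|(H>172))&(S>140)&(V>70),'blue':(H>100)&(H<118)&(S>140)&(V>70),'yel':(H>18)&(H<32)&(S>110)&(V>110),'pur':(H>128)&(H<160)&(S>90)}[n].astype(np.uint8)
    k,l,s,ce=cv2.connectedComponentsWithStats(m)
    return [(s[i].tolist(),np.round(ce[i],1).tolist()) for i in range(1,k) if s[i][4]>=amin]
for n in('red','blue','yel','pur'):
    print(n,'top',[x for x in comps(top,n) if 150<x[1][0]<390 and 130<x[1][1]<300]);print(n,'side',[x for x in comps(side,n) if 200<x[1][0]<400 and 110<x[1][1]<320])
E
```

```text
red top [([316, 177, 11, 20, 136], [321.2, 186.4])]
red side [([254, 137, 19, 11, 180], [262.6, 141.5])]
blue top [([329, 215, 10, 20, 107], [333.4, 224.3])]
blue side [([294, 135, 19, 12, 195], [302.5, 139.8])]
yel top [([306, 175, 9, 15, 63], [310.1, 180.1]), ([303, 180, 3, 5, 8], [303.8, 182.1]), ([329, 193, 3, 4, 6], [330.2, 194.5]), ([312, 197, 29, 27, 229], [324.3, 208.5]), ([309, 200, 25, 49, 167], [321.6, 231.4]), ([177, 207, 7, 3, 15], [179.6, 208.2]), ([193, 212, 7, 3, 14], [196.3, 212.9]), ([339, 233, 8, 11, 31], [342.8, 238.6]), ([168, 236, 7, 4, 20], [171.0, 237.5]), ([335, 236, 3, 6, 8], [336.0, 238.8]), ([184, 241, 7, 3, 15], [187.3, 242.0])]
yel side [([266, 239, 4, 5, 11], [267.5, 241.1]), ([305, 251, 4, 6, 14], [306.3, 253.7]), ([255, 253, 6, 23, 46], [256.3, 263.5]), ([294, 267, 7, 22, 53], [295.9, 278.1])]
pur top [([267, 152, 15, 23, 193], [273.9, 163.8]), ([360, 205, 19, 21, 240], [368.8, 216.1])]
pur side [([288, 118, 19, 28, 261], [295.8, 126.7]), ([215, 163, 20, 13, 224], [224.6, 168.2]), ([217, 177, 17, 15, 205], [225.3, 184.6])]
```

View pics/b.png

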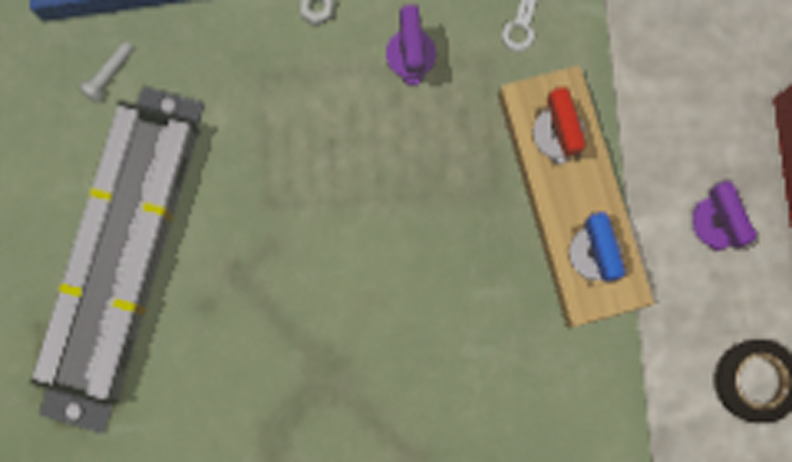

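View pics/c.png

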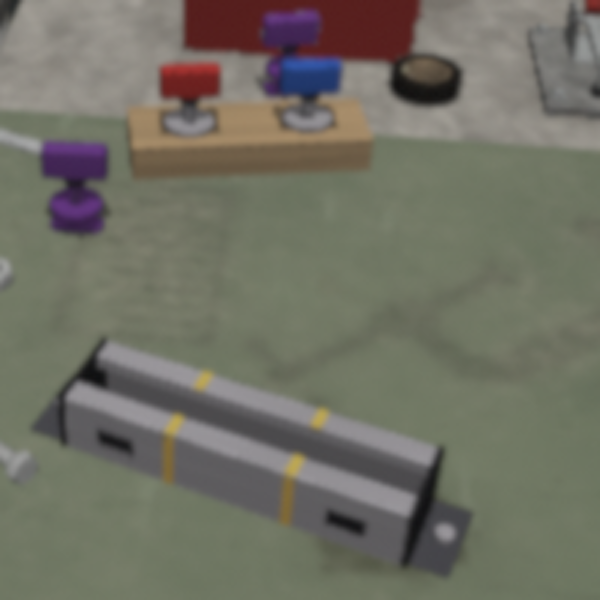

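Pictures b and c show four candidates, in full-frame top pixels: the red-handled bolt in the stand (321,186), the blue-handled bolt in the stand (333,224), and two purple look-alikes on the bench (274,164) and (369,216). The red bolt in the pocket at the far end fits the description. The strut lies left, with yellow marks at (180,208), (196,213), (171,237) and (187,242).

```bash
cat >> h.py <<'E'
def tri(c1,u1,c2,u2):
    o1,d1=ray(c1,u1);o2,d2=ray(c2,u2)
    s=np.linalg.lstsq(np.c_[d1,-d2],o2-o1,rcond=None)[0]
    p,q=o1+s[0]*d1,o2+s[1]*d2
    return (p+q)/2,np.linalg.norm(p-q)
E
python3 - <<'E'
from h import *
np.set_printoptions(precision=1,suppress=True)
a=cam('top');b=cam('side')
print('red',tri(a,(321.2,186.4),b,(262.6,141.5)),onz(a,(321.2,186.4),77),onz(b,(262.6,141.5),68))
print('blue',tri(a,(333.4,224.3),b,(302.5,139.8)),onz(a,(333.4,224.3),77),onz(b,(302.5,139.8),68))
Y=[onz(a,p,41) for p in[(179.6,208.2),(196.3,212.9),(171.0,237.5),(187.3,242)]]
Ys=[onz(b,p,41) for p in[(267.5,241.1),(306.3,253.7)]]
print('bands top',np.array(Y),np.mean(Y,0));print('side view right-lip bands',np.array(Ys))
# side lip top parts of bands near: crop (178,424),(296,463)
print(np.array([onz(b,(200+u/3,115+v/3),41) for u,v in[(178,424),(296,463),(205,380),(321,418)]]))
Ym=np.array(Y)
d=(Ym[0]+Ym[1]-Ym[2]-Ym[3])/2;print('slot dir',d,np.degrees(np.arctan2(d[1],d[0])))
# red handle axis from mask
for c,z in((a,77),):
  f=c['frame'];H,S,V=cv2.split(cv2.cvtColor(f,cv2.COLOR_RGB2HSV))
  for n,m in(('red',((H<8)|(H>172))&(S>140)&(V>70)),('blue',(H>100)&(H<118)&(S>140)&(V>70))):
    m=m.astype(np.uint8); w=np.zeros_like(m);w[170:240,305:350]=1
    pts=np.argwhere(m*w)[:,::-1].astype(float)
    P=np.array([onz(c,p,z)[:2] for p in pts]);q=P-P.mean(0)
    ev=np.linalg.svd(q,full_matrices=False)[2][0];print(n,'axis',np.degrees(np.arctan2(ev[1],ev[0]))%180,np.ptp(q@ev))
for z,l in((30,[(500,88),(580,66)]),(30,[(655,300),(570,326)])):print('stand',np.array([onz(a,(150+u/3.3,150+v/3.3),z) for u,v in l]))
# collars top view
print('collar side', onz(b,(200+190/3,115+122/3),35),onz(b,(200+307/3,115+117/3),35))
o=manip.get_obs()
from scipy.spatial.transform import Rotation as Ro
print(o['clock'],Ro.from_euler('xyz',o['ee_rot']).as_matrix())
E
```

```text
red (array([ 546.2, -302.1,   66.4]), np.float64(0.63999491635722)) [ 543.6 -300.3   77. ] [ 546.3 -299.5   68. ]
blue (array([ 458. , -321.3,   66.4]), np.float64(1.2813828981833901)) [ 456.2 -319.2   77. ] [ 458.6 -318.6   68. ]
bands top [[520.4  28.6  41. ]
 [506.8 -10.4  41. ]
 [453.1  49.7  41. ]
 [440.6  12.1  41. ]] [480.2  20.   41. ]
side view right-lip bands [[507.7  -8.2  41. ]
 [441.1  14.2  41. ]]
[[517.6  30.   41. ]
 [452.4  51.1  41. ]
 [506.2  -7.   41. ]
 [440.   15.5  41. ]]
slot dir [ 66.7 -21.8   0. ] -18.073440429958836
red axis 10.242533245017512 45.145789524477806
blue axis 11.175764054115177 42.74567490864182
stand [[ 580.8 -263.2   30. ]
 [ 593.7 -323.2   30. ]]
stand [[ 420.4 -359.6   30. ]
 [ 406.4 -297.9   30. ]]
collar side [ 543.4 -293.6   35. ] [ 456.5 -312.2   35. ]
0.3 [[-0.   0.3  1. ]
 [-0.   1.  -0.3]
 [-1.  -0.  -0. ]]
```

```bash
python3 -m jog '60 2.5 -5.3 0 0 0 0.035;60 2.5 -5.3 0 0 0 0.035;60 2.5 -5.3 0 0 0 0.035;60 2.5 -5.3 0 0 0 0.035;60 2.5 -5.3 0 0 0 0.035' 60; python3 -m jog '60 2.5 -5.3 0 0 0 0.035;60 2.5 -5.3 0 0 0 0.035;60 2.5 -5.3 0 0 0 0.035;60 2.5 -5.3 0 0 0 0.035;60 2.5 -5.3 0 0 0 0.035'
cat >> h.py <<'E'
from scipy.spatial.transform import Rotation as Ro
def st(tx=None,yaw=None):
    o=manip.get_obs();M=Ro.from_euler('xyz',o['ee_rot']).as_matrix()
    jy=np.degrees(np.arctan2(M[1,1],M[0,1]))%180
    tilt=np.cross(M[:,0],[0,0,-1])
    print('clk',round(o['clock'],2),'pos',np.round(o['eef_pos'],1),'jaw',round(jy,1),'tiltfix',np.round(tilt,3),'F',np.round(o['force'],1),'w',round(o['gripper_width'],1),'j',np.round(o['joints'],2))
    if tx is not None: print('need cm',np.round((np.array(tx)-o['eef_pos'])/10,2),'rad',round(np.radians((yaw-jy+90)%180-90),3))
E
python3 - <<'E'
from h import *
st((545,-301,150),102)
E
```

```text
clock: 0.92
eef_pos: [289.7, 229.3, 228.9]
ee_rot: [-0.68, 1.568, -0.806]
force: [0.8, 0.5, 0.7]
gripper_width: 51.3
clock: 1.55
eef_pos: [417.6, -44.8, 230.0]
ee_rot: [0.0, 1.561, 0.055]
force: [0.5, 0.7, 0.8]
gripper_width: 51.4
clk 1.55 pos [417.6 -44.8 230. ] jaw 93.1 tiltfix [-0.001  0.009  0.   ] F [0.5 0.7 0.8] w 51.4 j [-0.27 -0.24 -0.17  1.63  0.   -0.32]
need cm [ 12.74 -25.62  -8.  ] rad 0.155
```

```bash
python3 -m jog '60 2.55 -5.15 -1 0 0 0.031;60 2.55 -5.15 -1 0 0 0.031;60 2.55 -5.15 -1 0 0 0.031;60 2.55 -5.15 -2 0 0 0.031;60 2.55 -5.15 -2 0 0 0.031'; python3 -m jog '60 0 0 0 0 0 0'
python3 - <<'E'
from h import *
st((545,-301,150),102)
a=cam('top');b=cam('side')
save(np.hstack([a['frame'][130:280,260:410],b['frame'][30:180,180:330]]),'d.png',2.6)
E
```

```text
clock: 2.17
eef_pos: [549.2, -312.3, 161.4]
ee_rot: [-0.195, 1.553, 0.018]
force: [1.1, 0.3, 0.8]
gripper_width: 50.9
clock: 2.3
eef_pos: [548.1, -314.7, 154.9]
ee_rot: [0.219, 1.559, 0.427]
force: [-0.4, 0.5, -0.1]
gripper_width: 51.5
clk 2.3 pos [ 548.1 -314.7  154.9] jaw 101.9 tiltfix [-0.005  0.011  0.   ] F [-0.4  0.5 -0.1] w 51.5 j [-0.63  0.32  0.26  1.5   0.01 -0.84]
need cm [-0.31  1.37 -0.49] rad 0.001
```

View pics/d.png

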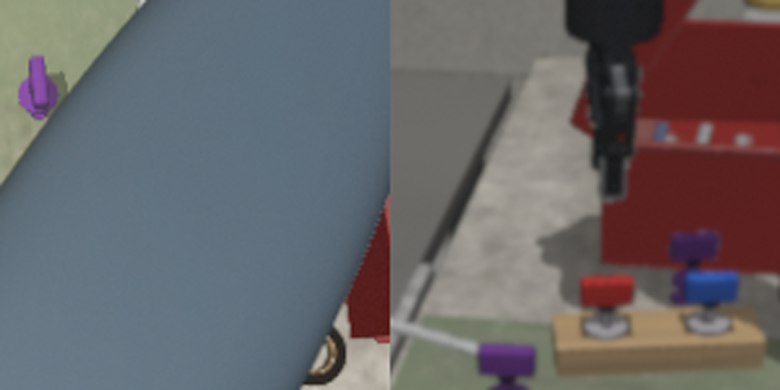

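The top view is blocked by the arm. The side view shows the fingers at (612,190) in the picture, directly above the red handle at (607,290), clear of the toolbox. I'll correct the offset and descend.

```bash
python3 -m jog '60 -0.3 1.4 0 -0.005 0.011 0;60 0 0 0 0 0 0;60 0 0 0 0 0 0'
python3 - <<'E'
from h import *
st((545,-301,80),102)
E
```

```text
clock: 2.78
eef_pos: [546.0, -294.0, 165.3]
ee_rot: [-0.778, 1.56, -0.563]
force: [1.1, -0.5, 0.2]
gripper_width: 51.5
clk 2.77 pos [ 546.  -294.   165.3] jaw 102.3 tiltfix [0.006 0.009 0.   ] F [ 1.1 -0.5  0.2] w 51.5 j [-0.6   0.28  0.23  1.51  0.   -0.82]
need cm [-0.1  -0.7  -8.53] rad -0.005
```

```bash
python3 -m jog '60 -0.1 -0.7 -3 -0.006 0.009 0;60 0 0 -2.5 0 0 0;60 0 0 -1.5 0 0 0;60 0 0 0 0 0 0'
python3 - <<'E'
from h import *
st((545,-301,47),102)
E
```

```text
clock: 3.28
eef_pos: [546.6, -300.0, 98.9]
ee_rot: [-1.379, 1.552, -1.161]
force: [-0.0, -0.5, 0.4]
gripper_width: 50.8
clk 3.27 pos [ 546.6 -300.    98.9] jaw 102.5 tiltfix [0.017 0.008 0.   ] F [-0.  -0.5  0.4] w 50.8 j [-0.6   0.3   0.12  1.38 -0.01 -0.82]
need cm [-0.16 -0.1  -5.19] rad -0.008
```

```bash
python3 -m jog '60 -0.15 -0.1 -2.5 0.017 0.008 0;60 0 0 -2 0 0 0;60 0 0 -0.7 0 0 0;60 0 0 0 0 0 0'
python3 - <<'E'
from h import *
st((545,-301,47),102)
b=cam('side');save(b['frame'][80:180,200:330],'e.png',5)
E
```

```text
clock: 3.78
eef_pos: [545.9, -302.1, 45.6]
ee_rot: [-0.647, 1.569, -0.43]
force: [-0.2, -0.5, -0.7]
gripper_width: 51.1
clk 3.77 pos [ 545.9 -302.1   45.6] jaw 102.5 tiltfix [0.001 0.002 0.   ] F [-0.2 -0.5 -0.7] w 51.1 j [-0.61  0.34  0.06  1.29  0.   -0.83]
need cm [-0.09  0.11  0.14] rad -0.008
```

View pics/e.png

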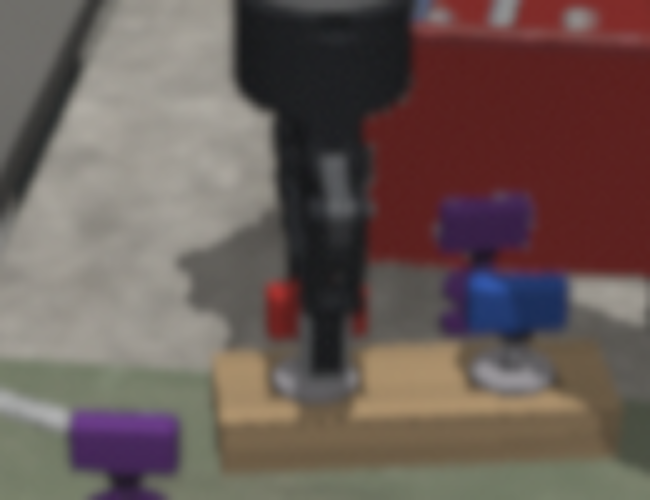

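The picture shows the fingers straddling the red handle (267–368, 310), centred, with the tips above the collar. I'll close and lift.

```bash
python3 -m jog '0 0 0 0 0 0 0;0 0 0 0 0 0 0;0 0 0 0 0 0 0;0 0 0 0 0 0 0' 80; python3 -m jog '0 0 0 1.5 0 0 0;0 0 0 2 0 0 0;0 0 0 3 0 0 0;0 0 0 4 0 0 0;0 0 0 2 0 0 0'
python3 - <<'E'
from h import *
st((479.5,20.5,150),72)
E
```

```text
clock: 4.32
eef_pos: [547.0, -302.6, 47.8]
ee_rot: [-0.684, 1.566, -0.466]
force: [0.6, 0.8, -1.5]
gripper_width: 12.7
clock: 4.95
eef_pos: [545.2, -301.7, 177.0]
ee_rot: [-0.761, 1.569, -0.543]
force: [1.0, 0.3, -2.6]
gripper_width: 13.0
clk 4.95 pos [ 545.2 -301.7  177. ] jaw 102.5 tiltfix [0.001 0.001 0.   ] F [ 1.   0.3 -2.6] w 13.0 j [-0.61  0.3   0.28  1.55  0.   -0.83]
need cm [-6.57 32.22 -2.7 ] rad -0.532
```

```bash
python3 -m jog '0 -1.1 5.4 0 0 0 -0.09;0 -1.1 5.4 0 0 0 -0.09;0 -1.1 5.4 0 0 0 -0.09;0 -1.1 5.4 0 0 0 -0.09;0 -1.1 5.4 0 0 0 -0.09';python3 -m jog '0 -1 4 -1 0 0 -0.08;0 0 1 0 0 0 0;0 0 0 0 0 0 0;0 0 0 0 0 0 0'
python3 - <<'E'
from h import *
st((479.5,20.5,110),72)
a=cam('top');b=cam('side')
save(a['frame'][170:290,140:260],'f1.png',3);save(np.hstack([a['frame'][150:300,140:270],b['frame'][160:310,210:340]]),'f.png',3)
E
```

```text
clock: 5.58
eef_pos: [492.3, -30.7, 186.2]
ee_rot: [-0.425, 1.553, -0.68]
force: [0.8, 0.3, -1.5]
gripper_width: 13.1
clock: 6.08
eef_pos: [482.9, 22.8, 180.9]
ee_rot: [-0.254, 1.546, -0.586]
force: [-0.6, -0.6, -2.7]
gripper_width: 13.2
clk 6.08 pos [482.9  22.8 180.9] jaw 71.0 tiltfix [0.014 0.021 0.   ] F [-0.6 -0.6 -2.7] w 13.2 j [-0.08 -0.09 -0.14  1.5  -0.01  0.25]
need cm [-0.34 -0.23 -7.09] rad 0.018
```

View pics/f.png

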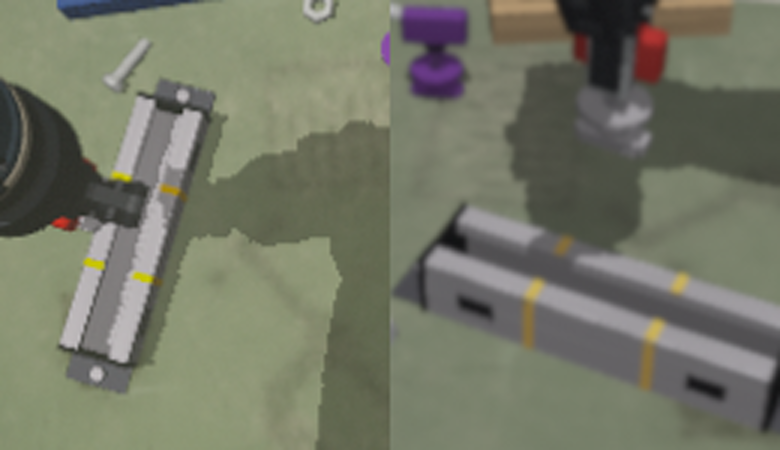

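The bolt is held with its collar at about (615,105), over the strut and between the bands. I'll go lower and check alignment just above the slot.

```bash
python3 -m jog '0 -0.3 -0.2 -3 0.014 0.021 0.018;0 0 0 -3 0 0 0;0 0 0 -1.5 0 0 0;0 0 0 0 0 0 0;0 0 0 0 0 0 0'
python3 - <<'E'
from h import *
st((479.6,21,90),72)
E
```

```text
clock: 6.8
eef_pos: [482.4, 16.2, 106.2]
ee_rot: [0.248, 1.567, -0.073]
force: [-0.1, 0.0, -2.1]
gripper_width: 13.1
clk 6.8 pos [482.4  16.2 106.2] jaw 71.6 tiltfix [0.    0.003 0.   ] F [-0.1  0.  -2.1] w 13.1 j [-0.11 -0.06 -0.25  1.37  0.    0.22]
need cm [-0.28  0.48 -1.62] rad 0.007
```

```bash
python3 -m jog '0 -0.3 0.5 -1.2 0 0 0.007;0 0 0 -0.2 0 0 0;0 0 0 0 0 0 0'
python3 - <<'E'
from h import *
st((479.6,21,90),72)
a=cam('top');b=cam('side')
save(np.hstack([a['frame'][180:270,150:240],b['frame'][190:280,240:330]]),'g.png',4.4)
o=manip.get_obs()['eef_pos'];print(o)
print('expected origin px side',proj(b,[o-[0,0,17.8],o-[0,0,38]]))
E
```

```text
clock: 7.18
eef_pos: [480.7, 21.6, 93.5]
ee_rot: [0.243, 1.563, -0.07]
force: [-0.4, -0.1, -1.7]
gripper_width: 13.1
clk 7.17 pos [480.7  21.6  93.5] jaw 72.1 tiltfix [0.001 0.007 0.   ] F [-0.4 -0.1 -1.7] w 13.1 j [-0.09 -0.06 -0.28  1.34  0.    0.22]
need cm [-0.11 -0.06 -0.35] rad -0.001
[480.70594947  21.56602469  93.57207676]
expected origin px side [[283.13516513 239.12225633]
 [282.54843721 248.3047731 ]]
```

View pics/g.png

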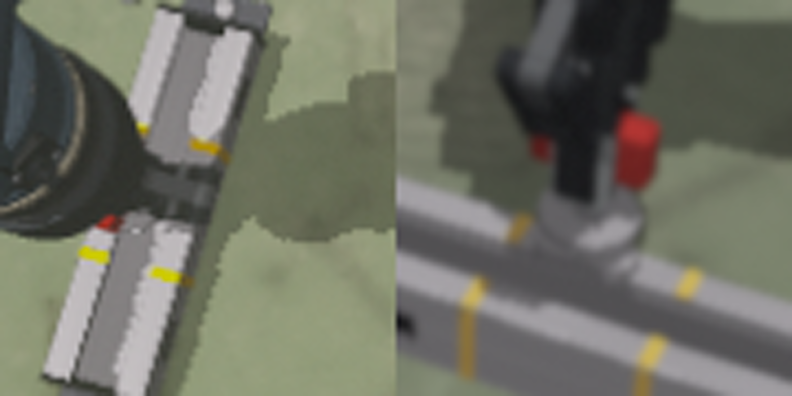

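The collar is centred between the bands, and the head tip at (585,270) in the picture is over the slot, matching the projection. I'll descend with force checks.

```bash
python3 -m jog '0 -0.1 -0.05 -0.8 0 0.007 0;0 0 0 -0.6 0 0 0;0 0 0 -0.3 0 0 0'; python3 -m jog '0 0 0 -0.5 0 0 0;0 0 0 -0.3 0 0 0'
python3 - <<'E'
from h import *
st((479.6,21,60),72)
E
```

```text
clock: 7.65
eef_pos: [480.0, 21.0, 75.9]
ee_rot: [-0.41, 1.57, -0.723]
force: [-0.5, 0.6, -2.1]
gripper_width: 13.0
clock: 7.9
eef_pos: [479.8, 20.9, 67.0]
ee_rot: [-1.078, 1.57, -1.391]
force: [-0.5, 0.9, -1.8]
gripper_width: 13.1
clk 7.9 pos [479.8  20.9  67. ] jaw 72.1 tiltfix [0.001 0.    0.   ] F [-0.5  0.9 -1.8] w 13.1 j [-0.1  -0.04 -0.32  1.29 -0.    0.22]
need cm [-0.02  0.01 -0.7 ] rad -0.001
```

Head is in the slot with no contact (bottom about 12 mm below the top). Continue gently to seat.

```bash
python3 -m jog '0 0 0 -0.4 0 0 0;0 0 0 -0.2 0 0 0'; python3 -m jog '0 0 0 -0.1 0 0 0';python3 -m jog '0 0 0 -0.1 0 0 0';python3 -m jog '0 0 0 -0.1 0 0 0'
```

```text
clock: 8.15
eef_pos: [479.7, 20.9, 60.5]
ee_rot: [-1.449, 1.57, -1.762]
force: [0.7, 0.2, -2.1]
gripper_width: 13.1
clock: 8.28
eef_pos: [479.7, 20.9, 59.4]
ee_rot: [-1.358, 1.57, -1.671]
force: [0.4, -0.2, -1.4]
gripper_width: 13.0
clock: 8.4
eef_pos: [479.8, 20.9, 58.7]
ee_rot: [-1.011, 1.57, -1.324]
force: [-1.4, 0.3, 3.1]
gripper_width: 12.9
clock: 8.52
eef_pos: [479.9, 20.9, 58.7]
ee_rot: [-0.647, 1.57, -0.96]
force: [-3.1, 0.2, 5.3]
gripper_width: 12.7
```

Collar seated at TCP z 58.7 (contact force appears). Ease up about 0.8 mm, then turn.

```bash
python3 -m jog '0 0 0 0.08 0 0 0;0 0 0 0 0 0 0.12;0 0 0 0 0 0 0.15;0 0 0 0 0 0 0.15'
python3 - <<'E'
from h import *
st((479.8,20.9,59.3),162)
E
```

```text
clock: 9.02
eef_pos: [480.7, 20.9, 58.9]
ee_rot: [-0.095, 1.568, 0.026]
force: [0.2, -0.0, -0.8]
gripper_width: 12.9
clk 9.03 pos [480.7  20.9  58.9] jaw 96.9 tiltfix [-0.     0.002  0.   ] F [ 0.2 -0.  -0.8] w 12.9 j [-0.1  -0.03 -0.33  1.27  0.   -0.22]
need cm [-0.09  0.    0.04] rad 1.136
```

```bash
python3 -m jog '0 -0.07 0 0.05 0 0 0.17;0 0 0 0 0 0 0.17;0 0 0 0 0 0 0.17;0 0 0 0 0 0 0.17'
python3 - <<'E'
from h import *
st((479.8,20.9,59.3),162)
E
```

```text
clock: 9.52
eef_pos: [480.9, 20.6, 58.7]
ee_rot: [-0.487, 1.567, 0.336]
force: [-0.5, 0.1, -0.3]
gripper_width: 12.9
clk 9.53 pos [480.9  20.6  58.7] jaw 137.2 tiltfix [-0.001  0.004  0.   ] F [-0.5  0.1 -0.3] w 12.9 j [-0.1  -0.04 -0.33  1.27  0.   -0.92]
need cm [-0.11  0.03  0.06] rad 0.434
```

```bash
python3 -m jog '0 -0.1 0 0.05 0 0.004 0.17;0 0 0 0 0 0 0.16;0 0 0 0 0 0 0.05;0 0 0 0 0 0 0'
python3 - <<'E'
from h import *
st((479.8,20.9,58.7),162)
E
```

```text
clock: 10.02
eef_pos: [480.9, 20.2, 58.7]
ee_rot: [-0.433, 1.569, 0.783]
force: [-0.4, 0.7, -0.2]
gripper_width: 12.8
clk 10.03 pos [480.9  20.2  58.7] jaw 159.7 tiltfix [-0.001  0.001  0.   ] F [-0.4  0.7 -0.2] w 12.8 j [-0.1  -0.03 -0.33  1.28  0.   -1.31]
need cm [-0.11  0.07 -0.  ] rad 0.041
```

```bash
python3 -m jog '0 0 0 0 0 0 0.04;0 0 0 -0.05 0 0 0.0;0 0 0 0 0 0 0'
python3 - <<'E'
from h import *
st((479.8,20.9,58.7),162)
E
```

```text
clock: 10.4
eef_pos: [481.3, 20.1, 58.8]
ee_rot: [-0.849, 1.569, 0.405]
force: [0.1, -0.4, -1.0]
gripper_width: 12.8
clk 10.4 pos [481.3  20.1  58.8] jaw 161.8 tiltfix [-0.001  0.002  0.   ] F [ 0.1 -0.4 -1. ] w 12.8 j [-0.1  -0.03 -0.33  1.27  0.   -1.35]
need cm [-0.15  0.08 -0.01] rad 0.003
```

```bash
python3 -m jog '0 0 0 -0.07 0 0 0;0 0 0 0 0 0 0'; python3 -m jog '50 0 0 0 0 0 0;50 0 0 0 0 0 0;50 0 0 0 0 0 0'
python3 - <<'E'
from h import *
st((479.8,20.9,58.7),162)
E
```

```text
clock: 10.65
eef_pos: [481.3, 20.1, 58.8]
ee_rot: [-0.909, 1.569, 0.345]
force: [-1.0, 0.4, -0.6]
gripper_width: 12.9
clock: 11.02
eef_pos: [482.0, 20.2, 58.3]
ee_rot: [-1.007, 1.567, 0.246]
force: [-0.2, 0.2, -1.1]
gripper_width: 42.8
clk 11.03 pos [482.   20.2  58.3] jaw 161.8 tiltfix [-0.001  0.004  0.   ] F [-0.2  0.2 -1.1] w 42.8 j [-0.1  -0.03 -0.33  1.27  0.   -1.35]
need cm [-0.22  0.07  0.04] rad 0.004
```

Released. Go straight up, then aside for a clear look.

```bash
python3 -m jog '50 0 0 1.5 0 0 0;50 0 0 2.5 0 0 0;50 0 0 4 0 0 0;50 0 0 4 0 0 0;50 0 0 0 0 0 0'; python3 -m jog '50 -3 5 1 0 0 0;50 -3 5 0 0 0 0;50 -3 5 0 0 0 0;50 -3 5 0 0 0 0;50 -1 2 0 0 0 0'
python3 - <<'E'
from h import *
np.set_printoptions(precision=1,suppress=True)
st()
a=cam('top');b=cam('side')
save(np.hstack([a['frame'][180:270,150:240],b['frame'][190:280,240:330]]),'i.png',4.4)
R=[]
for c in(a,b):
  H,S,V=cv2.split(cv2.cvtColor(c['frame'],cv2.COLOR_RGB2HSV)); m=(((H<8)|(H>172))&(S>140)&(V>60)).astype(np.uint8)
  w=np.zeros_like(m)
  if c is a: w[190:260,150:235]=1
  else: w[190:275,240:330]=1
  p=np.argwhere(m*w)[:,::-1].astype(float);R.append(p.mean(0));print(len(p),p.mean(0))
  P=np.array([onz(c,x,88)[:2] for x in p]);q=P-P.mean(0);e=np.linalg.svd(q,full_matrices=False)[2][0];print('axis',np.degrees(np.arctan2(e[1],e[0]))%180,np.ptp(q@e))
print(tri(a,R[0],b,R[1]))
E
```

```text
clock: 11.65
eef_pos: [482.0, 20.2, 185.6]
ee_rot: [-1.162, 1.564, 0.091]
force: [-0.9, 0.2, 0.2]
gripper_width: 42.7
clock: 12.28
eef_pos: [348.8, 243.7, 195.9]
ee_rot: [-1.042, 1.562, 0.204]
force: [1.1, -1.7, 1.4]
gripper_width: 42.8
clk 12.28 pos [348.8 243.7 195.9] jaw 161.4 tiltfix [-0.  0.  0.] F [ 1.1 -1.7  1.4] w 42.8 j [ 0.5 -0.2 -0.2  1.6 -0.  -0.8]
119 [179.7 222.7]
axis 71.08278692214543 44.53315291737846
251 [283.  237.1]
axis 77.90941206274327 63.01188655595745
(array([481.1,  20.3,  78.8]), np.float64(0.2344692852187815))
```

View pics/i.png

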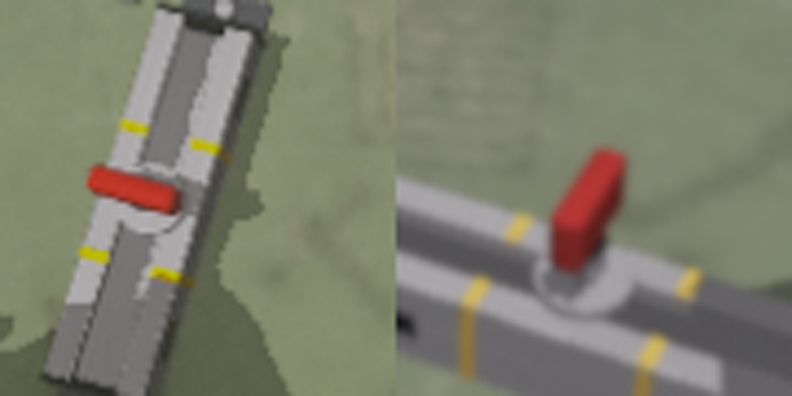

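The bolt stands upright at the middle of the slot. The handle in the top half at (133,190) lies across the slot, the collar is flat on the lips, and the bolt is between the bands. The measured handle centre is at z 78.8 mm (79 expected when seated) and its axis is at 71° (72° is square across). I'll hand it in.

```bash
python3 -m jog '50 0 0 0 0 0 0;50 0 0 0 0 0 0'; python3 -c "
from bench import job_done; print(job_done())"
```

```text
clock: 12.62
eef_pos: [349.7, 242.3, 195.4]
ee_rot: [-1.19, 1.562, 0.056]
force: [0.5, 0.8, -0.2]
gripper_width: 42.6
the job is handed in; nothing more can be done
None
```

The red-handled bolt is now in the strut slot, midway between the yellow bands and given its quarter turn. I let it go, moved the arm clear and handed the job in at about 12.6 s; no verdict is reported.

- **Insertion:** the head went down through the slot without touching. The collar met the strut at the expected height with about 5 N.
- **Last look:** both cameras show the bolt upright and free of the gripper. The handle centre is at (481, 20, 78.8) mm, against about 79 mm expected in height when seated.
- **Quarter turn:** the top view puts the handle at 71°, where 72° is square across the slot, so the head should lie straight beneath the lips. The side view's 78° disagrees; I discounted it because that camera also sees the handle's flank, which skews the fit.
- **Not checked:** the head cannot be seen under the lips, so its angle is inferred from the handle. I did not look at the blue bolt again after lifting the red one, but the arm did not touch it or the purple look-alikes.

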